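Open the dosing-pump cabinet by its paddle latch

ROBOT

A 6-joint arm with a two-finger parallel gripper is mounted at the origin on the work surface. World frame = base frame: x ahead of the robot, y to its left, z up, the work surface at z = 0. Lengths are in m, angles in degrees, forces in N, time in s.
With the tool pointing down it reaches from about 0.3 to 0.75 m from the base axis. Payload 8.5 kg.
Tool frame: the origin (TCP) lies at the very end of the fingers, on their centre line; the grasp point (between the pads) lies 19 mm behind it; x points along the fingers, y is the direction in which the jaws open and shut, and the axes are right-handed (so a half turn about x gives the same grasp; the last joint's range is limited). The gripper opens to 85 mm and grips with 20 to 120 N. Pads are 22 mm wide; open, the fingers measure 114 mm over their backs; the gripper's body (76 mm by 85 mm) begins 54 mm behind the grasp point. The pads swing forward as they close: fully open they stand 13 mm farther back than shut.
Start: joints at [56.362, 21.807, 74.336, -0, 83.858, -12.336], TCP at [0.2, 0.512, 0.231] pointing down, gripper open.
Joint ranges: [-178.18, 178.18], [-50.72, 133.34], [12.68, 142.11], [-81.47, 261.47], [9.98, 163.14], [-165.26, 165.26]. Speed limits (degrees/s): [136.94, 136.94, 180, 180, 180, 180].

INTERFACE

Orientations are given as a 3x3 rotation matrix whose columns are the frame's x, y, z axes.
In Python, from rig import sensors, cams, env gives the robot as it stands.
- The arm moves only by the shell command python3 -m crank 'ROWS' [FORCE]. ROWS is a JSON object of lists of equal length, an entry for each row: "hand": the closure in counts, from 0 (fully open) to 255 (shut); "translation": the shift along the tool's x, y, z in m, a list of three; "dr": the turn, a rotation vector about the tool's x, y, z in rad, a list of three. A call has 1 to 5 rows; each row is the pose to reach, as a shift and turn from the pose commanded when the call began, along the tool's axes at that moment; what a row does not reach only later rows make up. A row lasts 1/10 s, in which the tool goes at most 50 mm and 8.59 degrees, less where a joint would pass 70% of its speed; a pose out of reach is approached as far as the arm can. A call with a gripper value outside its range is refused whole. The fingers move at their own pace and stop on an object; FORCE is the grip in N (left out, the last holds). Time passes only in rows, so rows that repeat a pose let the fingers close. It gives the time, the measured TCP pose, the force and the opening at its end, in the units of the state.
- sensors.observe(): the state, without advancing time (a new reading comes with each control period).
- cams.get_image(name): name is "scene" or "top" or "wrist"; returns (picture, depth): 420x560x3 uint8, blue, green, red; 420x560 float32, m along the optical axis (not along the pixel's ray), 0 where there is no reading.
- cams.calibration(name): a dict with "vertical_fov" (degrees; the focal length in pixels is half the picture's height over the tangent of half this angle, whatever the lens; pixels are square), "cx", "cy" (the principal point, pixels), "extrinsics" (4x4, takes a point from camera to world coordinates). Camera axes: x right, y down, z forward; pixel columns grow to the right and rows downward; lengths in m; the calibration is good to about 2 mm. A picture is of the moment at which its call begins: read the wrist's pose just before it. calibration takes no time and is no camera call; for the wrist camera it gives the pose at the moment of the call.
- env.close_job(): hands the job in, once; it reports no verdict.
The state is a dict: "time_s": time; "q": joint angles; "qvel": joint speeds; "joint_efforts": joint torques, N m; "position": TCP position; "tool_rot": TCP orientation; "ft_force": force on the tool from outside, world axes, zero at the start; "wrist_torque": the same for the moment, N m; "grip_width": finger opening in m.
Only numpy, scipy, OpenCV 4.12 (cv2) and the standard library are available. Lean on these libraries where they do the work, as an engineer would, in place of code of your own. Each camera call takes 0.05 s, during which the arm holds its last target. There are 200 camera calls.

TASK

Open the small steel dosing cabinet on the dish table so the pumps can be serviced: lift the paddle handle on its door until the hidden pawl is clear, keep it lifted while you pull the door free of its catch, then swing the door wide open, at least 65 degrees, and let go, leaving the door standing open. Feel for the latch and never force it in either direction, don't fling the door, and leave everything else where it stands.

Things in the scene. Friction and masses are not known exactly. Their poses are not given: they have to be found in the camera images.
- cabinet: Fixed stainless countertop cabinet, 170 deep (x) x 300 wide (y) x 245 mm high, a white door covering its whole front. Origin: centre of its underside, on the table. x points from the front to the back, y to the left as seen facing the door, z up; the front looks roughly at the robot.
- surround: Fixed face frame behind the door; origin on its sill (cabinet x -78, y 0, z 20 mm), axes as the cabinet. Carries the hidden strike: an upper lip that holds the pawl and below it a stiff sprung rubber stop (8 N/mm). The strike's height is unmeasured and differs by up to 12 mm either way. Over 15 N of pawl on lip or stop counts as forcing it.
- door (a joint): Door angle, rad: 0 shut, grows as it opens to the front (clockwise from above), stop at 1.75. Door 288 wide x 218 high x 12 mm, lower edge 22 mm above the table; turns easily on its upright hinge and stays where left. Until it has turned 0.25 rad the pawl is still within the catch and the paddle must stay lifted.
- door_hinge (a point): Point on the door's hinge line (vertical axis, at the door's left edge), 215 mm above the table. Its axes turn with the door: -y runs along the door from hinge to free edge, -x is the outward normal of the front face, z up.
- door_edge (a point): Middle of the door's free edge, 288 mm from the hinge line, 131 mm above the table; half the thickness of the door from either face.
- paddle_pivot (a point): Centre of the paddle's level pivot on the door's front: 215 mm from the hinge line, 215 mm above the table, 2 mm before the face. Axes as the door's. The pawl comes clear of the lip at a lift anywhere from about 0.1 to 0.6 rad, and meets the rubber stop 0.03 to 0.1 rad later; resting lightly on the stop it slides out freely.
- paddle: Black handle standing out from the door's front near its top and free edge: plate 42 wide (along the door) x 14 mm thick, 94 mm out from the pivot, 18 mm round bead at its outer end. At rest it slopes 0.35 rad downwards. Origin on the pivot; axes equal the door's at rest and turn about y as it lifts (positive = up).
- paddle_grip (a point): Centre of the paddle plate, 65 mm from the pivot: pinch its two sides (42 mm apart) here from above. At rest 61 mm out from the pivot and 193 mm above the table; rises about 6.5 mm per 0.1 rad. Lifting here takes 4 to 7 N against a spring that returns the paddle when let go; full travel 0.95 rad.
- cleaner: Bystander: white plastic bottle, 64 mm diameter, 170 mm high, on the table to the right of and before the cabinet. Origin: centre of its underside.
- sugar_jar: Bystander: glass jar with steel lid, 60 mm diameter, 95 mm high, on the table to the left of the cabinet. Origin: centre of its underside.
- ramekin: Bystander: small white bowl, 72 mm diameter, 35 mm high, on the cabinet's top. Origin: centre of its underside.
- mug: Bystander: blue mug, 84 mm diameter, 100 mm high, on the table at the right. Origin: centre of its underside.
- bowl: Bystander: white bowl, 130 mm diameter, 55 mm high, on the table at the right. Origin: centre of its underside.
- brush: Bystander: brush lying on the table at the right. Origin: under its middle.
- steel_cup: Bystander: steel cup, 76 mm diameter, 110 mm high, on the table at the left. Origin: centre of its underside.

How it is judged:
By the outcome, as a careful person would: the job done as asked, in the order asked, and still so for the second after the job is handed in, with the robot touching nothing.
It also fails if it takes over 72 s, if anything falls off the work surface, if the arm or the gripper's body presses on something with over 40 N, if the wrist force passes 120 N, or if a joint passes its speed limit or range.

## Working session

There is one attempt and no reset: what is moved stays moved. The work goes in short steps, Python scripts to look and compute and a shell command to move; the robot and the scene stay as the last step left them, time stands still between calls to the robot, and variables do not carry over. Pictures are saved under pics/ and viewed, about 8 in all and at most 12, crops included, and the job is handed in when it is done.

```bash
ls; mkdir -p pics
cat > h.py <<'E'
import numpy as np, cv2
from rig import sensors, cams, env
def snap(n,f):
    c=cams.calibration(n); im,d=cams.get_image(n); cv2.imwrite(f'pics/{f}.png',im); np.savez(f'pics/{f}.npz',d=d,**{k:np.array(v) for k,v in c.items()}); return im,d,c
def pts(f,uv,dep=None):
    z=np.load(f'pics/{f}.npz'); fl=210/np.tan(np.radians(float(z['vertical_fov']))/2); o=[]
    for u,v in uv:
        p=z['d'][max(0,v-1):v+2,max(0,u-1):u+2]; p=p[p>0]; D=np.median(p) if len(p) else np.nan
        o.append((z['extrinsics']@[(u-z['cx'])/fl*D,(v-z['cy'])/fl*D,D,1])[:3])
    return np.round(np.array(o),4)
E
python3 - <<'E'
from h import *
for n in('scene','top'):
    im,d,c=snap(n,n+'1'); print(n,np.round(c['extrinsics'],3).tolist(),c['vertical_fov'],c['cx'],c['cy'])
s=sensors.observe();print(s)
E
```

```text
pics
scene [[-0.021, 0.678, -0.734, 1.258], [1.0, 0.027, -0.004, 0.009], [0.018, -0.734, -0.679, 0.797], [0.0, 0.0, 0.0, 1.0]] 57.07785353916696 283.0218424148915 210.81968318886476
top [[0.015, -0.996, 0.093, 0.427], [-1.0, -0.015, 0.005, -0.01], [-0.004, -0.093, -0.996, 1.307], [0.0, 0.0, 0.0, 1.0]] 54.863858630882866 271.13175814459606 205.3823443037507
{'time_s': 0.1, 'q': array([ 5.63607651e+01,  2.18391041e+01,  7.43813128e+01,  4.79946205e-04,
        8.38570839e+01, -1.23358727e+01]), 'qvel': array([-0.08544316, -0.05619927, -0.14501028, -0.02868751,  0.01368906,
       -0.09421704]), 'joint_efforts': array([ 3.67034416e-03, -4.49219120e+01, -2.31656438e+01, -1.86440921e-04,
        3.62896200e-03, -1.48705078e-05]), 'position': array([0.19966744, 0.51219001, 0.2307497 ]), 'tool_rot': array([[-7.56247251e-04,  3.63306245e-01,  9.31669469e-01],
       [-1.12151983e-03,  9.31668842e-01, -3.63306911e-01],
       [-9.99999085e-01, -1.31963564e-03, -2.97116843e-04]]), 'ft_force': array([ 0.09419204, -0.44950412, -0.17382799]), 'wrist_torque': array([-0.00494301,  0.04717784,  0.07380829]), 'grip_width': 0.0853712811423903}
```

View pics/scene1.png

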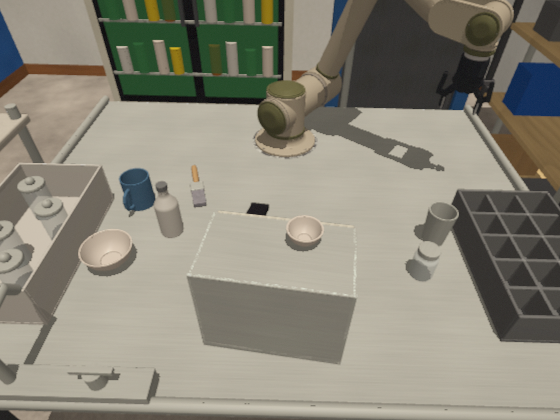

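View pics/top1.png

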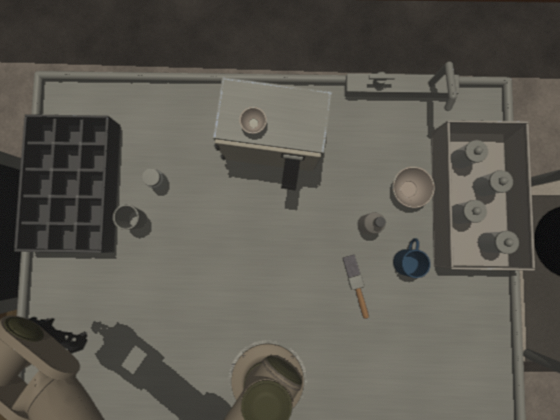

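The scene view shows the cabinet from behind. In the top view its front edge runs from about (216,143) to (323,153), and the paddle is at (291,172). The cleaner is at (374,223).

Run:
```python
from h import *
im=cv2.imread('pics/top1.png'); cv2.imwrite('pics/topc.png',cv2.resize(im[65:215,200:400],None,fx=4,fy=4,interpolation=cv2.INTER_CUBIC))
print(pts('top1',[(291,165),(291,172),(291,180),(286,172),(297,172),(222,140),(320,148),(225,84),(326,95),(375,222),(372,212),(270,145)]))
```

```text
[[ 0.641  -0.0572  0.2132]
 [ 0.623  -0.0578  0.2054]
 [ 0.6016 -0.0582  0.1997]
 [ 0.6226 -0.044   0.2063]
 [ 0.623  -0.0742  0.2067]
 [ 0.7018  0.1304  0.238 ]
 [ 0.6822 -0.1329  0.2437]
 [ 0.8556  0.1256  0.2435]
 [ 0.828  -0.1485  0.2447]
 [ 0.491  -0.2985  0.1622]
 [ 0.5318 -0.3285  0.0061]
 [ 0.689   0.0009  0.2415]]
```

View pics/topc.png

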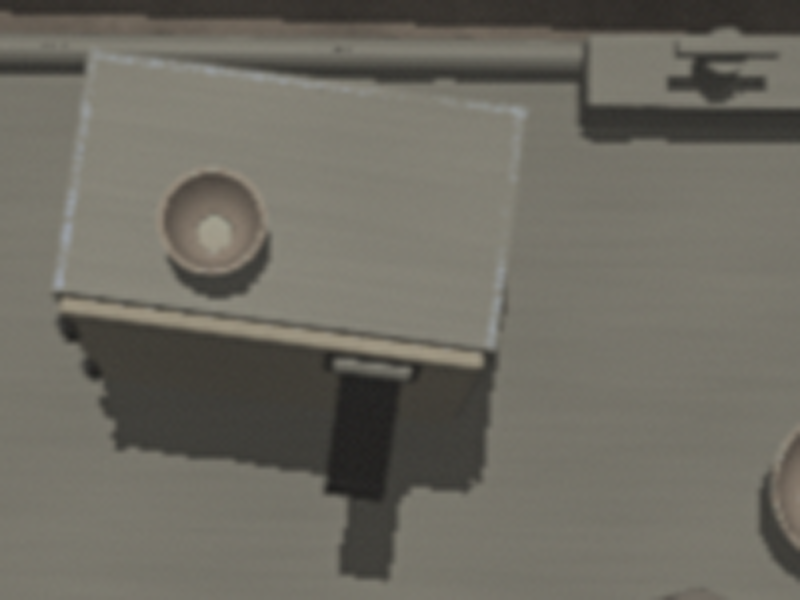

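```bash
cat >> h.py <<'E'
def ray(f,uv,h):
    z=np.load(f'pics/{f}.npz'); fl=210/np.tan(np.radians(float(z['vertical_fov']))/2); E=z['extrinsics']; o=[]
    for (u,v),hh in zip(uv,np.broadcast_to(h,len(uv))):
        r=E[:3,:3]@[(u-z['cx'])/fl,(v-z['cy'])/fl,1]; o.append(E[:3,3]+r*(hh-E[2,3])/r[2])
    return np.array(o)
E
python3 - <<'E'
from h import *
from scipy.optimize import least_squares
C=lambda l:[(x/4+200-.4,y/4+65-.4) for x,y in l]
w=ray('top1',C([(92,55),(525,108),(493,350),(57,290)]),.245)[:,:2]
w2=ray('top1',C([(63,314),(485,368)]),.240)[:,:2]; print(w,w2)
L=np.array([(.085,.15),(.085,-.15),(-.085,-.15),(-.085,.15)])
R=lambda a:np.array([[np.cos(a),-np.sin(a)],[np.sin(a),np.cos(a)]])
f=lambda p:((L@R(p[2]).T+p[:2])-w).ravel()
r=least_squares(f,[.75,0,0]);p=r.x;print(p,np.degrees(p[2]),r.fun)
T=lambda v:R(p[2])@v+p[:2]
print('door ends in cab',(w2-p[:2])@R(p[2]))
for z,l in((.2,[(338,430),(395,430)]),(.188,[(330,490),(383,497)])): 
    q=ray('top1',C(l),z)[:,:2]; print('paddle',q,(q-p[:2])@R(p[2]))
E
```

```text
[[ 0.87073555  0.13237461]
 [ 0.83755647 -0.161525  ]
 [ 0.67082485 -0.14040418]
 [ 0.70758993  0.15156861]] [[ 0.69251553  0.14783365]
 [ 0.65964989 -0.13570436]]
[ 0.7716767  -0.00449649 -0.11949637] -6.846637560550244 [ 0.00321682  0.00192618  0.00063225 -0.00203485 -0.00142382 -0.00288959
 -0.00242525  0.00299825]
door ends in cab [[-0.09675627  0.14180687]
 [-0.09558635 -0.14362716]]
paddle [[ 0.62336424 -0.03889758]
 [ 0.62392651 -0.07832696]] [[-0.14315379 -0.05183642]
 [-0.13789507 -0.09091759]]
paddle [[ 0.58308619 -0.03413923]
 [ 0.57869943 -0.07111787]] [[-0.18371186 -0.05191364]
 [-0.18365903 -0.08915154]]
```

```bash
cat >> h.py <<'E'
from scipy.spatial.transform import Rotation as Ro
YAW=-.1195; CAB=np.array([.7717,-.0045])
HL=np.array([-.091,.144])   # hinge in cabinet xy
def Rz(a): return Ro.from_rotvec([0,0,a]).as_matrix()
def toolR(tilt,door=0):     # tilt about door y (0 = vertical tool), door opened clockwise
    R0=np.array([[0,0,1],[0,1,0],[-1,0,0]],float)
    return Rz(YAW-door)@Ro.from_rotvec([0,tilt,0]).as_matrix()@R0
def onDoor(v,door=0):       # v: hinge-frame coords (x in,y left,z world)
    h=Rz(YAW)[:2,:2]@HL+CAB
    return np.r_[h,0]+Rz(YAW-door)@np.array(v)
def rel(P,R):
    s=sensors.observe(); T=s['tool_rot']
    print('t',round(s['time_s'],2),'pos',np.round(s['position'],4),'F',np.round(s['ft_force'],1))
    print('translation',np.round(T.T@(P-s['position']),4),'dr',np.round(Ro.from_matrix(T.T@R).as_rotvec(),4))
def grip(lift=0,door=0,back=0.): # TCP for grip with tool normal to the paddle; back = retreat along tool x
    a=lift-.35; R=toolR(a,door)
    G=onDoor([-.008-.065*np.cos(a),-.215,.215+.065*np.sin(a)],door)
    return G+R[:,0]*(.022-back),R
E
python3 - <<'E'
from h import *
print(onDoor([-.069,-.215,.193]),grip(0,0,.112)); rel(*grip(0,0,.112))
E
```

```text
[ 0.60437674 -0.05591913  0.193     ] (array([ 0.57367722, -0.05223297,  0.27725519]), array([[ 0.34045239,  0.11921579,  0.93267345],
       [-0.04087883,  0.99286837, -0.11198806],
       [-0.93937271,  0.        ,  0.34289781]]))
t 0.1 pos [0.1997 0.5122 0.2307] F [ 0.1 -0.4 -0.2]
translation [-0.0462 -0.39    0.5535] dr [-0.2495 -0.3486  0.0454]
```

```bash
python3 -m crank '{"hand":[0,0,0,0,0],"translation":[[-0.046,-0.39,0.5535],[-0.046,-0.39,0.5535],[-0.046,-0.39,0.5535],[-0.046,-0.39,0.5535],[-0.046,-0.39,0.5535]],"dr":[[0,0,0],[0,0,0],[0,0,0],[0,0,0],[0,0,0]]}' 20; python3 -c "
from h import *
rel(*grip(0,0,.112))"
```

```text
time_s: 0.6
position: [0.3381, 0.3027, 0.2483]
tool_rot: [[-0.0, 0.363, 0.932], [-0.0, 0.932, -0.363], [-1.0, -0.0, -0.0]]
ft_force: [0.3, 0.5, -0.1]
grip_width: 0.0853
t 0.6 pos [0.3381 0.3027 0.2483] F [ 0.3  0.5 -0.1]
translation [-0.029  -0.2452  0.3483] dr [-0.2493 -0.3484  0.0443]
```

```bash
python3 -m crank '{"hand":[0,0,0,0,0],"translation":[[-0.029,-0.245,0.348],[-0.029,-0.245,0.348],[-0.029,-0.245,0.348],[-0.029,-0.245,0.348],[-0.029,-0.245,0.348]],"dr":[[-0.25,-0.348,0.044],[-0.25,-0.348,0.044],[-0.25,-0.348,0.044],[-0.25,-0.348,0.044],[-0.25,-0.348,0.044]]}'; python3 -m crank '{"hand":[0],"translation":[[0,0,0]],"dr":[[0,0,0]]}' ; python3 -c "
from h import *
rel(*grip(0,0,.112))"
```

```text
time_s: 1.1
position: [0.4754, 0.095, 0.2655]
tool_rot: [[0.341, 0.118, 0.933], [-0.041, 0.993, -0.111], [-0.939, -0.0, 0.343]]
ft_force: [0.4, -0.6, -0.4]
grip_width: 0.0853
time_s: 1.2
position: [0.478, 0.0919, 0.2654]
tool_rot: [[0.341, 0.126, 0.932], [-0.044, 0.992, -0.118], [-0.939, -0.001, 0.344]]
ft_force: [0.5, 0.3, -0.9]
grip_width: 0.0854
t 1.2 pos [0.478  0.0919 0.2654] F [ 0.5  0.3 -0.9]
translation [ 0.0278 -0.131   0.1102] dr [-0.0057  0.0009  0.0031]
```

```bash
python3 -m crank '{"hand":[0,0,0,0,0],"translation":[[0.028,-0.131,0.11],[0.028,-0.131,0.11],[0.028,-0.131,0.11],[0.028,-0.131,0.11],[0.028,-0.131,0.11]],"dr":[[0,0,0],[0,0,0],[0,0,0],[0,0,0],[0,0,0]]}'; python3 -c "
from h import *
rel(*grip(0,0,.112)); snap('wrist','w1')"
```

```text
time_s: 1.7
position: [0.573, -0.0492, 0.2758]
tool_rot: [[0.339, 0.122, 0.933], [-0.042, 0.993, -0.115], [-0.94, -0.0, 0.342]]
ft_force: [-0.3, 0.2, -0.0]
grip_width: 0.0854
t 1.7 pos [ 0.573  -0.0492  0.2758] F [-0.3  0.2 -0. ]
translation [-0.001  -0.003   0.0014] dr [-0.0025 -0.0012  0.0011]
```

View pics/w1.png

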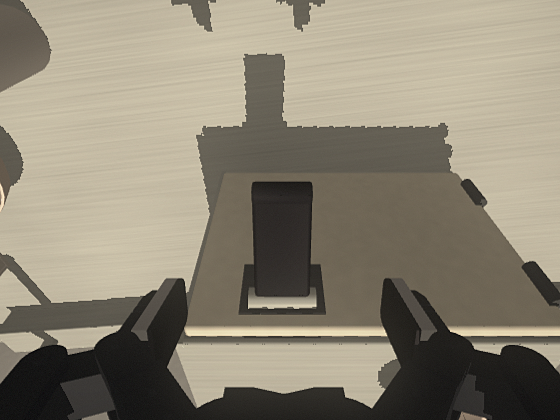

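The wrist view shows the paddle running from its bead (282,185) to its root (282,290). It is centred between the fingers, at about x=284.

Run:
```python
from h import *
P=pts('w1',[(282,200),(282,225),(282,250),(282,280),(257,240),(307,240),(220,200),(220,300),(400,200),(400,300)]);h=onDoor([0,0,0])
print(P); print(np.round((P-h)@Rz(YAW),4))
rel(*grip(0,0,0))
```

```text
[[ 0.5852 -0.0523  0.195 ]
 [ 0.6035 -0.0546  0.1996]
 [ 0.6213 -0.0568  0.2064]
 [ 0.6439 -0.0596  0.215 ]
 [ 0.6117 -0.0736  0.2039]
 [ 0.6161 -0.0382  0.2038]
 [ 0.6591 -0.1305  0.0818]
 [ 0.6619 -0.1112  0.2147]
 [ 0.6831  0.0651  0.0818]
 [ 0.5574 -0.0043  0.3035]]
[[-0.0885 -0.2137  0.195 ]
 [-0.07   -0.2138  0.1996]
 [-0.0521 -0.2139  0.2064]
 [-0.0293 -0.2139  0.215 ]
 [-0.0596 -0.2317  0.2039]
 [-0.0595 -0.196   0.2038]
 [-0.0058 -0.2825  0.0818]
 [-0.0053 -0.263   0.2147]
 [-0.0053 -0.0855  0.0818]
 [-0.1218 -0.1693  0.3035]]
t 1.75 pos [ 0.572  -0.0475  0.2758] F [ 0.   0.1 -0.1]
translation [ 0.1114 -0.0045  0.0028] dr [-0.0014 -0.0018  0.0002]
```

```bash
python3 -m crank '{"hand":[0,0,0,0,0],"translation":[[0.03,-0.003,0.002],[0.06,-0.003,0.002],[0.085,-0.003,0.002],[0.105,-0.003,0.002],[0.111,-0.003,0.002]],"dr":[[0,0,0],[0,0,0],[0,0,0],[0,0,0],[0,0,0]]}';python3 -c "
from h import *
rel(*grip(0,0,0))"; python3 -m crank '{"hand":[60,100,130,150,160],"translation":[[0,0,0],[0,0,0],[0,0,0],[0,0,0],[0,0,0]],"dr":[[0,0,0],[0,0,0],[0,0,0],[0,0,0],[0,0,0]]}' 20;  python3 -c "
from h import *
rel(*grip(0,0,0))"
```

```text
time_s: 2.25
position: [0.6102, -0.0529, 0.171]
tool_rot: [[0.337, 0.117, 0.934], [-0.039, 0.993, -0.111], [-0.941, 0.001, 0.339]]
ft_force: [-0.3, -0.8, 0.5]
grip_width: 0.0854
t 2.25 pos [ 0.6102 -0.0529  0.171 ] F [-0.3 -0.8  0.5]
translation [-0.0003 -0.0037  0.0023] dr [ 0.0015 -0.0041 -0.0013]
time_s: 2.75
position: [0.6112, -0.0551, 0.1746]
tool_rot: [[0.342, 0.119, 0.932], [-0.042, 0.993, -0.111], [-0.939, -0.002, 0.344]]
ft_force: [-4.4, -3.0, 5.3]
grip_width: 0.0411
t 2.75 pos [ 0.6112 -0.0551  0.1746] F [-4.4 -3.   5.3]
translation [ 0.0026 -0.0016 -0.0001] dr [0.0008 0.0016 0.0014]
```

```bash
cat > chk.py <<'E'
# print state in tool axes; nonzero exit when force up the tool (x, N) exceeds argv[1] or |z| exceeds argv[2]
import sys; from h import *
s=sensors.observe(); T=s['tool_rot']; F=T.T@s['ft_force']; M=T.T@s['wrist_torque']
R=Rz(YAW).T@T; tilt=np.arctan2(-R[0,0]*-1,-R[2,0])  # tool x lean
print(f"t {s['time_s']:.2f} lift {.35-tilt:.3f} Ftool {np.round(F,1)} M {np.round(M,2)} pos {np.round(s['position'],4)} w {s['grip_width']*1e3:.1f}")
sys.exit(int(F[0]>float(sys.argv[1]) or abs(F[2])>float(sys.argv[2])))
E
python3 chk.py 12 12 
python3 -m crank '{"hand":[160,160],"translation":[[-0.0013,0,-0.0004],[-0.0013,0,-0.0004]],"dr":[[0,0.02,0],[0,0.02,0]]}' >/dev/null; python3 chk.py 12 12 && python3 -m crank '{"hand":[160,160],"translation":[[-0.0013,0,-0.0004],[-0.0013,0,-0.0004]],"dr":[[0,0.02,0],[0,0.02,0]]}' >/dev/null; python3 chk.py 12 12 && python3 -m crank '{"hand":[160,160],"translation":[[-0.0013,0,-0.0004],[-0.0013,0,-0.0004]],"dr":[[0,0.02,0],[0,0.02,0]]}' >/dev/null; python3 chk.py 12 12
```

```text
t 2.75 lift -0.002 Ftool [-6.3 -3.5 -1.9] M [-0.13  0.53 -0.55] pos [ 0.6112 -0.0551  0.1746] w 41.1
t 2.95 lift 0.019 Ftool [ 0.7 -3.2 -1.4] M [ 0.06  0.04 -0.64] pos [ 0.6105 -0.055   0.1748] w 41.4
t 3.15 lift 0.040 Ftool [ 1.9 -4.3 -1. ] M [ 0.07  0.13 -0.74] pos [ 0.6097 -0.0548  0.1754] w 41.8
t 3.35 lift 0.060 Ftool [ 1.9 -4.3 -1. ] M [ 0.2   0.11 -0.73] pos [ 0.6088 -0.0547  0.1762] w 41.7
```

```bash
sed -i 's/^print(f"t/P=s["position"]-.022*T[:,0]; pl=np.arcsin((P[2]-.2175)\/.065)+.35\nprint(f"pl {pl:.3f} t/' chk.py
S=x; c(){ python3 chk.py 9 9; }
c && python3 -m crank '{"hand":[160,160],"translation":[[-0.0013,0,-0.0004],[-0.0013,0,-0.0004]],"dr":[[0,0.02,0],[0,0.02,0]]}' >/dev/null; c && python3 -m crank '{"hand":[160,160],"translation":[[-0.0013,0,-0.0004],[-0.0013,0,-0.0004]],"dr":[[0,0.02,0],[0,0.02,0]]}' >/dev/null; c && python3 -m crank '{"hand":[160,160],"translation":[[-0.0013,0,-0.0004],[-0.0013,0,-0.0004]],"dr":[[0,0.02,0],[0,0.02,0]]}' >/dev/null; c && python3 -m crank '{"hand":[160,160],"translation":[[-0.0013,0,-0.0004],[-0.0013,0,-0.0004]],"dr":[[0,0.02,0],[0,0.02,0]]}' >/dev/null; c
```

```text
pl 0.034 t 3.35 lift 0.060 Ftool [ 1.9 -4.3 -1. ] M [ 0.2   0.11 -0.73] pos [ 0.6088 -0.0547  0.1762] w 41.7
pl 0.053 t 3.55 lift 0.080 Ftool [ 3. -5. -2.] M [ 0.15  0.23 -0.81] pos [ 0.608  -0.0545  0.1773] w 41.4
pl 0.073 t 3.75 lift 0.100 Ftool [ 3.1 -5.5 -1.6] M [ 0.16  0.19 -0.83] pos [ 0.6073 -0.0544  0.1784] w 41.8
pl 0.092 t 3.95 lift 0.120 Ftool [ 3.  -4.6 -1.9] M [ 0.11  0.2  -0.85] pos [ 0.6066 -0.0543  0.1795] w 41.7
pl 0.112 t 4.15 lift 0.140 Ftool [ 2.7 -5.9 -1.9] M [ 0.14  0.18 -0.74] pos [ 0.6059 -0.0543  0.1807] w 41.7
```

```bash
c(){ python3 chk.py 6 9; }
c && python3 -m crank '{"hand":[160,160],"translation":[[-0.0013,-0.001,-0.0004],[-0.0013,-0.001,-0.0004]],"dr":[[0,0.02,0],[0,0.02,0]]}' >/dev/null; c && python3 -m crank '{"hand":[160,160],"translation":[[-0.0013,-0.001,-0.0004],[-0.0013,-0.001,-0.0004]],"dr":[[0,0.02,0],[0,0.02,0]]}' >/dev/null; c && python3 -m crank '{"hand":[160,160],"translation":[[-0.0013,0,-0.0004],[-0.0013,0,-0.0004]],"dr":[[0,0.02,0],[0,0.02,0]]}' >/dev/null; c && python3 -m crank '{"hand":[160,160],"translation":[[-0.0013,0,-0.0004],[-0.0013,0,-0.0004]],"dr":[[0,0.02,0],[0,0.02,0]]}' >/dev/null; c && python3 -m crank '{"hand":[160,160],"translation":[[-0.0013,0,-0.0004],[-0.0013,0,-0.0004]],"dr":[[0,0.02,0],[0,0.02,0]]}' >/dev/null; c && python3 -m crank '{"hand":[160,160],"translation":[[-0.0013,0,-0.0004],[-0.0013,0,-0.0004]],"dr":[[0,0.02,0],[0,0.02,0]]}' >/dev/null;c
```

```text
pl 0.112 t 4.15 lift 0.140 Ftool [ 2.7 -5.9 -1.9] M [ 0.14  0.18 -0.74] pos [ 0.6059 -0.0543  0.1807] w 41.7
pl 0.134 t 4.35 lift 0.160 Ftool [3.3 0.4 0.4] M [-0.01 -0.05 -0.03] pos [ 0.6054 -0.0544  0.1819] w 41.7
pl 0.154 t 4.55 lift 0.179 Ftool [3.3 5.4 0.8] M [-0.08 -0.18  0.58] pos [ 0.6049 -0.0544  0.1832] w 41.8
pl 0.173 t 4.75 lift 0.199 Ftool [3.8 4.  1.2] M [-0.11 -0.26  0.66] pos [ 0.6042 -0.0543  0.1843] w 41.9
pl 0.193 t 4.95 lift 0.219 Ftool [3.9 5.3 1.4] M [-0.06 -0.27  0.68] pos [ 0.6037 -0.0543  0.1855] w 41.1
pl 0.214 t 5.15 lift 0.239 Ftool [3.6 5.3 1.1] M [-0.12 -0.23  0.67] pos [ 0.6031 -0.0542  0.1868] w 41.3
pl 0.233 t 5.35 lift 0.259 Ftool [3.2 5.8 0.9] M [-0.13 -0.29  0.61] pos [ 0.6026 -0.0541  0.188 ] w 41.3
```

```bash
c(){ python3 chk.py 6 9; }
c && python3 -m crank '{"hand":[160,160],"translation":[[-0.0013,0.001,-0.0004],[-0.0013,0.001,-0.0004]],"dr":[[0,0.02,0],[0,0.02,0]]}' >/dev/null; c && python3 -m crank '{"hand":[160,160],"translation":[[-0.0013,0,-0.0004],[-0.0013,0,-0.0004]],"dr":[[0,0.02,0],[0,0.02,0]]}' >/dev/null; c && python3 -m crank '{"hand":[160,160],"translation":[[-0.0013,0,-0.0004],[-0.0013,0,-0.0004]],"dr":[[0,0.02,0],[0,0.02,0]]}' >/dev/null; c && python3 -m crank '{"hand":[160,160],"translation":[[-0.0013,0,-0.0004],[-0.0013,0,-0.0004]],"dr":[[0,0.02,0],[0,0.02,0]]}' >/dev/null; c && python3 -m crank '{"hand":[160,160],"translation":[[-0.0013,0,-0.0004],[-0.0013,0,-0.0004]],"dr":[[0,0.02,0],[0,0.02,0]]}' >/dev/null; c && python3 -m crank '{"hand":[160,160],"translation":[[-0.0013,0,-0.0004],[-0.0013,0,-0.0004]],"dr":[[0,0.02,0],[0,0.02,0]]}' >/dev/null;c
```

```text
pl 0.233 t 5.35 lift 0.259 Ftool [3.2 5.8 0.9] M [-0.13 -0.29  0.61] pos [ 0.6026 -0.0541  0.188 ] w 41.3
pl 0.255 t 5.55 lift 0.281 Ftool [4.4 3.7 0.1] M [-0.06 -0.17  0.41] pos [ 0.6019 -0.054   0.1894] w 41.7
pl 0.274 t 5.75 lift 0.302 Ftool [ 4.6  4.1 -0.3] M [-0.03 -0.13  0.74] pos [ 0.6013 -0.0539  0.1906] w 41.5
pl 0.290 t 5.95 lift 0.322 Ftool [6.7 5.3 1.7] M [-0.03 -0.5   0.75] pos [ 0.601  -0.054   0.1916] w 41.4
pl 0.290 t 5.95 lift 0.322 Ftool [6.7 5.3 1.7] M [-0.03 -0.5   0.75] pos [ 0.601  -0.054   0.1916] w 41.4
pl 0.290 t 5.95 lift 0.322 Ftool [6.7 5.3 1.7] M [-0.03 -0.5   0.75] pos [ 0.601  -0.054   0.1916] w 41.4
pl 0.290 t 5.95 lift 0.322 Ftool [6.7 5.3 1.7] M [-0.03 -0.5   0.75] pos [ 0.601  -0.054   0.1916] w 41.4
```

```bash
c(){ python3 chk.py 9 9; }
python3 -m crank '{"hand":[160],"translation":[[0,0,0]],"dr":[[0,0,0]]}' >/dev/null; c; python3 -m crank '{"hand":[160,160],"translation":[[-0.0007,0,-0.0002],[-0.0007,0,-0.0002]],"dr":[[0,0.01,0],[0,0.01,0]]}' >/dev/null; c
```

```text
pl 0.290 t 6.05 lift 0.321 Ftool [6.8 5.5 1.7] M [-0.09 -0.59  0.69] pos [ 0.601  -0.054   0.1916] w 41.8
pl 0.296 t 6.25 lift 0.331 Ftool [9.5 4.8 3.3] M [ 0.1  -0.76  0.69] pos [ 0.6009 -0.054   0.192 ] w 41.4
```

```bash
python3 -m crank '{"hand":[160,160],"translation":[[0.0012,0.0008,0.0003],[0.0012,0.0008,0.0003]],"dr":[[0,-0.018,0],[0,-0.018,0]]}' >/dev/null; python3 chk.py 9 9
python3 - <<'E'
from h import *
s=sensors.observe();T=s['tool_rot']
h=onDoor([0,0,0]);p=s['position']
print('hinge-frame TCP',Rz(YAW).T@(p-h))
def opened(p,T,d):
    Rr=Rz(-d); return h*[1,1,0]+Rr@(p-h*[1,1,0]),Rr@T
for d in(.02,.05,.1,.15,.2,.25,.3):
    P,R=opened(p,T,d); print(d,np.round(T.T@(P-p),4),np.round(Ro.from_matrix(T.T@R).as_rotvec(),4))
E
```

```text
pl 0.283 t 6.45 lift 0.312 Ftool [9.1 0.9 2.4] M [ 0.19 -0.43  0.21] pos [ 0.6009 -0.0538  0.1912] w 42.1
hinge-frame TCP [-0.07271794 -0.21333606  0.19117498]
0.02 [-0.0002  0.0015 -0.0042] [ 0.02    0.     -0.0008]
0.05 [-0.0004  0.0039 -0.0106] [ 0.05    0.     -0.0019]
0.1 [-0.0008  0.0083 -0.0209] [ 0.0999  0.     -0.0038]
0.15 [-0.0012  0.0133 -0.031 ] [ 1.499e-01  1.000e-04 -5.700e-03]
0.2 [-0.0016  0.0187 -0.0409] [ 1.999e-01  1.000e-04 -7.600e-03]
0.25 [-0.0019  0.0246 -0.0505] [ 2.498e-01  1.000e-04 -9.500e-03]
0.3 [-0.0023  0.031  -0.0598] [ 2.998e-01  1.000e-04 -1.140e-02]
```

```bash
python3 -m crank '{"hand":[160,160],"translation":[[0,0,0],[0,0,0]],"dr":[[0,0,0],[0,0,0]]}' >/dev/null; python3 chk.py 9 9;python3 -m crank '{"hand":[160,160],"translation":[[0.0006,0,0],[0.0006,0,0]],"dr":[[0,-0.008,0],[0,-0.008,0]]}' >/dev/null; python3 chk.py 9 9
```

```text
pl 0.285 t 6.65 lift 0.313 Ftool [10.   0.3  2. ] M [ 0.25 -0.36  0.14] pos [ 0.6009 -0.0538  0.1913] w 41.4
pl 0.279 t 6.85 lift 0.304 Ftool [10.3 -0.7  2.7] M [ 0.37 -0.28  0.02] pos [ 0.601  -0.0538  0.1909] w 41.5
```

```bash
python3 -m crank '{"hand":[160,160],"translation":[[0.0008,-0.0003,0.0004],[0.0008,-0.0003,0.0004]],"dr":[[0,0,0],[0,0,0]]}' >/dev/null; python3 chk.py 9 9;python3 -m crank '{"hand":[160,160],"translation":[[0,0,0],[0,0,0]],"dr":[[0,0,0],[0,0,0]]}' >/dev/null; python3 chk.py 9 9
```

```text
pl 0.274 t 7.05 lift 0.304 Ftool [ 6.7  0.3 -0.4] M [0.17 0.03 0.09] pos [ 0.6014 -0.054   0.1906] w 41.5
pl 0.273 t 7.25 lift 0.304 Ftool [ 4.9 -1.1 -1.3] M [0.21 0.07 0.12] pos [ 0.6014 -0.054   0.1905] w 41.7
```

```bash
c(){ python3 chk.py 9 8; }
c && python3 -m crank '{"hand":[160,160],"translation":[[-0.0001,0.0007,-0.0021],[-0.0001,0.0007,-0.0021]],"dr":[[0.01,0,-0.0004],[0.01,0,-0.0004]]}' >/dev/null; c && python3 -m crank '{"hand":[160,160],"translation":[[-0.0001,0.0007,-0.0021],[-0.0001,0.0007,-0.0021]],"dr":[[0.01,0,-0.0004],[0.01,0,-0.0004]]}' >/dev/null; c && python3 -m crank '{"hand":[160,160],"translation":[[-0.0001,0.0007,-0.0021],[-0.0001,0.0007,-0.0021]],"dr":[[0.01,0,-0.0004],[0.01,0,-0.0004]]}' >/dev/null; c
```

```text
pl 0.273 t 7.25 lift 0.304 Ftool [ 4.9 -1.1 -1.3] M [0.21 0.07 0.12] pos [ 0.6014 -0.054   0.1905] w 41.7
pl 0.271 t 7.45 lift 0.304 Ftool [ 6.  -0.3 -0.5] M [ 0.16 -0.07  0.12] pos [ 0.5994 -0.053   0.1904] w 41.4
pl 0.271 t 7.65 lift 0.304 Ftool [ 5.7 -0.4 -0.1] M [ 0.05 -0.11  0.11] pos [ 0.5973 -0.052   0.1904] w 41.8
pl 0.271 t 7.85 lift 0.304 Ftool [ 5.1 -0.9 -0.1] M [ 0.08 -0.06  0.01] pos [ 0.5953 -0.0509  0.1904] w 41.7
```

```bash
c(){ python3 chk.py 9 8; }
c && python3 -m crank '{"hand":[160,160],"translation":[[-0.0002,0.0018,-0.0053],[-0.0004,0.0039,-0.0106]],"dr":[[0.025,0,-0.001],[0.05,0,-0.0019]]}' >/dev/null; c && python3 -m crank '{"hand":[160,160],"translation":[[-0.0002,0.0018,-0.0053],[-0.0004,0.0039,-0.0106]],"dr":[[0.025,0,-0.001],[0.05,0,-0.0019]]}' >/dev/null; c && python3 -m crank '{"hand":[160,160],"translation":[[-0.0002,0.0018,-0.0053],[-0.0004,0.0039,-0.0106]],"dr":[[0.025,0,-0.001],[0.05,0,-0.0019]]}' >/dev/null; c&& python3 -m crank '{"hand":[160,160],"translation":[[-0.0002,0.0018,-0.0053],[-0.0004,0.0039,-0.0106]],"dr":[[0.025,0,-0.001],[0.05,0,-0.0019]]}' >/dev/null; c
python3 -c "
from h import *; snap('top','top2')
im=cv2.imread('pics/top2.png'); cv2.imwrite('pics/top2c.png',cv2.resize(im[65:265,150:400],None,fx=3,fy=3))"
```

```text
pl 0.271 t 7.85 lift 0.304 Ftool [ 5.1 -0.9 -0.1] M [ 0.08 -0.06  0.01] pos [ 0.5953 -0.0509  0.1904] w 41.7
pl 0.269 t 8.05 lift 0.304 Ftool [4.3 0.1 0.4] M [-0.07 -0.34  0.03] pos [ 0.5853 -0.0454  0.1902] w 41.9
pl 0.269 t 8.25 lift 0.304 Ftool [4.5 1.9 1.7] M [-0.06 -0.36 -0.02] pos [ 0.5755 -0.0395  0.1902] w 41.8
pl 0.268 t 8.45 lift 0.305 Ftool [ 3.2 -0.8  0.1] M [-0.02 -0.24  0.  ] pos [ 0.5662 -0.0331  0.1902] w 41.5
pl 0.267 t 8.65 lift 0.305 Ftool [ 2.3  0.1 -1.1] M [-0.07 -0.15 -0.05] pos [ 0.5572 -0.0262  0.1902] w 41.5
```

View pics/top2c.png

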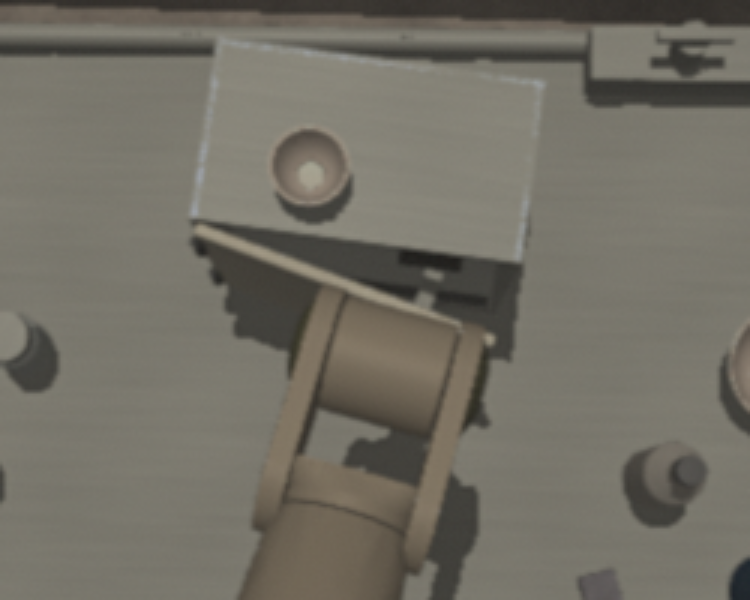

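The top view shows the door ajar at about 0.25 rad, running from (200,228) to (490,340) in the crop. The forces are low, so I'll swing on.

```bash
c(){ python3 chk.py 10 10; }
c && python3 -m crank '{"hand":[160,160,160,160,160],"translation":[[-0.0003,0.0031,-0.0085],[-0.0006,0.0065,-0.0168],[-0.001,0.0102,-0.025],[-0.0013,0.0143,-0.033],[-0.0016,0.0187,-0.0409]],"dr":[[0.04,0,-0.0015],[0.08,0,-0.003],[0.12,0,-0.0045],[0.16,0,-0.006],[0.2,0,-0.0076]]}' >/dev/null; c && python3 -m crank '{"hand":[160,160,160,160,160],"translation":[[-0.0003,0.0031,-0.0085],[-0.0006,0.0065,-0.0168],[-0.001,0.0102,-0.025],[-0.0013,0.0143,-0.033],[-0.0016,0.0187,-0.0409]],"dr":[[0.04,0,-0.0015],[0.08,0,-0.003],[0.12,0,-0.0045],[0.16,0,-0.006],[0.2,0,-0.0076]]}' >/dev/null; c && python3 -m crank '{"hand":[160,160,160,160,160],"translation":[[-0.0003,0.0031,-0.0085],[-0.0006,0.0065,-0.0168],[-0.001,0.0102,-0.025],[-0.0013,0.0143,-0.033],[-0.0016,0.0187,-0.0409]],"dr":[[0.04,0,-0.0015],[0.08,0,-0.003],[0.12,0,-0.0045],[0.16,0,-0.006],[0.2,0,-0.0076]]}' >/dev/null; c; python3 -c "
from h import *
s=sensors.observe();print(np.round(s['q'],1)); z=s['tool_rot'][:,2]; print('door rad',YAW-np.arctan2(z[1],z[0]))"
```

```text
pl 0.268 t 8.70 lift 0.306 Ftool [ 2.8 -0.3 -0.6] M [ 0.28 -0.23 -0.24] pos [ 0.5566 -0.0257  0.1902] w 41.5
pl 0.264 t 9.20 lift 0.307 Ftool [2.2 0.6 0.5] M [-0.13 -0.26 -0.17] pos [0.5252 0.0052 0.19  ] w 41.7
pl 0.261 t 9.70 lift 0.312 Ftool [ 2.1 -0.7 -0.4] M [-0.14 -0.23 -0.32] pos [0.4999 0.0425 0.1898] w 41.8
pl 0.256 t 10.20 lift 0.318 Ftool [ 1.  -2.  -0.6] M [-0.07 -0.21 -0.42] pos [0.4824 0.0841 0.1894] w 41.4
[ -3.   17.4  88.6  -1.9  72.3 -37.9]
door rad 0.832431495934562
```

```bash
c(){ python3 chk.py 10 10; }
c && python3 -m crank '{"hand":[160,160,160,160,160],"translation":[[-0.0003,0.0031,-0.0085],[-0.0006,0.0065,-0.0168],[-0.001,0.0102,-0.025],[-0.0013,0.0143,-0.033],[-0.0016,0.0187,-0.0409]],"dr":[[0.04,0,-0.0015],[0.08,0,-0.003],[0.12,0,-0.0045],[0.16,0,-0.006],[0.2,0,-0.0076]]}' >/dev/null; c && python3 -m crank '{"hand":[160,160,160,160,160],"translation":[[-0.0003,0.0031,-0.0085],[-0.0006,0.0065,-0.0168],[-0.001,0.0102,-0.025],[-0.0013,0.0143,-0.033],[-0.0016,0.0187,-0.0409]],"dr":[[0.04,0,-0.0015],[0.08,0,-0.003],[0.12,0,-0.0045],[0.16,0,-0.006],[0.2,0,-0.0076]]}' >/dev/null; c && python3 -m crank '{"hand":[160,160,160,160,160],"translation":[[-0.0002,0.0018,-0.0053],[-0.0004,0.0039,-0.0106],[-0.0006,0.006,-0.0158],[-0.0008,0.0083,-0.0209],[-0.0008,0.0083,-0.0209]],"dr":[[0.025,0,-0.001],[0.05,0,-0.002],[0.075,0,-0.003],[0.1,0,-0.0038],[0.1,0,-0.0038]]}' >/dev/null; c; python3 -c "
from h import *
s=sensors.observe();print(np.round(s['q'],1)); z=s['tool_rot'][:,2]; print('door rad',YAW-np.arctan2(z[1],z[0]))"
```

```text
pl 0.256 t 10.20 lift 0.318 Ftool [ 1.  -2.  -0.6] M [-0.07 -0.21 -0.42] pos [0.4824 0.0841 0.1894] w 41.4
pl 0.254 t 10.70 lift 0.325 Ftool [ 1.1 -3.2 -1. ] M [-0.12 -0.09 -0.47] pos [0.4735 0.1284 0.1893] w 41.9
pl 0.252 t 11.20 lift 0.333 Ftool [ 2.1 -4.1 -2. ] M [-0.07 -0.05 -0.7 ] pos [0.4736 0.1735 0.1891] w 41.7
pl 0.249 t 11.70 lift 0.337 Ftool [ 2.9 -4.4 -2.1] M [ 0.04  0.01 -0.8 ] pos [0.477 0.196 0.189] w 41.7
[10.3 20.7 83.6 -2.4 75.6  4. ]
door rad 1.331260628454216
```

```bash
python3 -m crank '{"hand":[160,160,160,160,160],"translation":[[0.0032,-0.0008,0.0012],[0.0064,-0.0008,0.0025],[0.0095,-0.0008,0.004],[0.0125,-0.0008,0.0057],[0.0140,-0.0008,0.0067]],"dr":[[0,-0.05,0],[0,-0.1,0],[0,-0.15,0],[0,-0.2,0],[0,-0.225,0]]}' >/dev/null; python3 chk.py 9 9; python3 -m crank '{"hand":[140,110,60,0,0],"translation":[[0,0,0],[0,0,0],[0,0,0],[0,0,0],[0,0,0]],"dr":[[0,0,0],[0,0,0],[0,0,0],[0,0,0],[0,0,0]]}'; python3 -m crank '{"hand":[0,0],"translation":[[0,0,0],[0,0,0]],"dr":[[0,0,0],[0,0,0]]}' >/dev/null;python3 chk.py 9 9;  python3 -c "
from h import *
snap('wrist','w2')"
```

```text
pl 0.021 t 12.20 lift 0.279 Ftool [ 1.7 -3.6 -2.2] M [-0.1   0.15 -0.61] pos [0.4779 0.1884 0.1753] w 41.6
time_s: 12.7
position: [0.479, 0.188, 0.1759]
tool_rot: [[0.04, 0.993, 0.113], [-0.259, 0.12, -0.958], [-0.965, 0.009, 0.262]]
ft_force: [0.5, -0.9, 0.1]
grip_width: 0.0858
pl 0.027 t 12.90 lift 0.278 Ftool [ 0.5  0.5 -0.2] M [-0.07  0.1   0.01] pos [0.4788 0.1881 0.1756] w 85.5
```

View pics/w2.png

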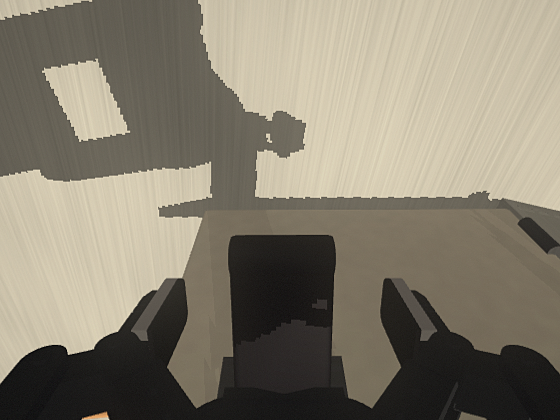

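The jaws are open with the paddle (x 230–335) free between the fingers, so I'll retreat along the tool axis.

```bash
python3 -m crank '{"hand":[0,0,0,0,0],"translation":[[-0.02,0,0],[-0.05,0,0],[-0.09,0,0],[-0.13,0,0],[-0.15,0,0]],"dr":[[0,0,0],[0,0,0],[0,0,0],[0,0,0],[0,0,0]]}' ;python3 -m crank '{"hand":[0,0,0,0,0],"translation":[[0,0,-0.04],[0,0,-0.08],[0,0,-0.12],[0,0,-0.16],[0,0,-0.16]],"dr":[[0,0,0],[0,0,0],[0,0,0],[0,0,0],[0,0,0]]}';  python3 -c "
from h import *
snap('top','top3');snap('scene','sc3')
a=cv2.imread('pics/top3.png');b=cv2.imread('pics/sc3.png');cv2.imwrite('pics/both.png',np.hstack([cv2.resize(a,(400,300)),cv2.resize(b,(400,300))]))
cv2.imwrite('pics/t3c.png',cv2.resize(a[65:265,120:370],None,fx=3,fy=3))"
```

```text
time_s: 13.45
position: [0.4731, 0.2279, 0.3238]
tool_rot: [[0.043, 0.993, 0.114], [-0.257, 0.121, -0.959], [-0.965, 0.012, 0.261]]
ft_force: [-0.3, -0.4, 0.3]
grip_width: 0.0851
time_s: 13.95
position: [0.4532, 0.3837, 0.2758]
tool_rot: [[0.037, 0.992, 0.119], [-0.26, 0.125, -0.957], [-0.965, 0.004, 0.263]]
ft_force: [0.0, -0.7, -0.9]
grip_width: 0.0855
```

View pics/t3c.png

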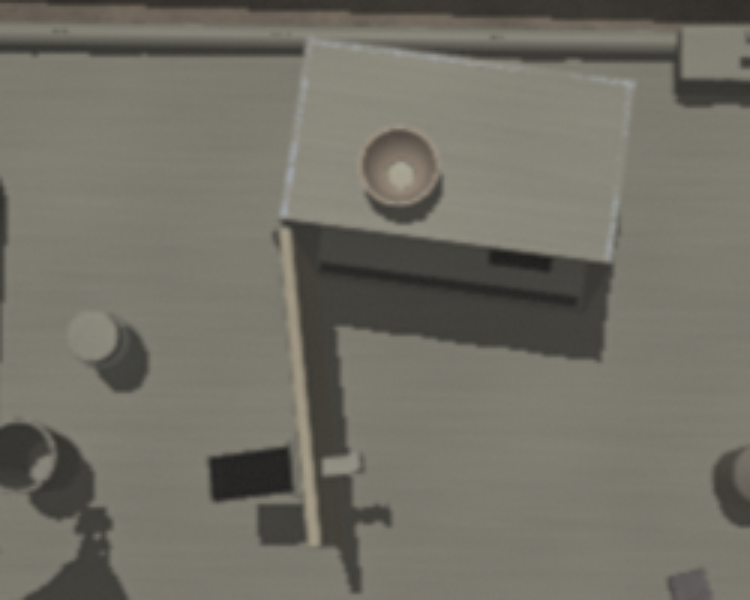

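View pics/both.png

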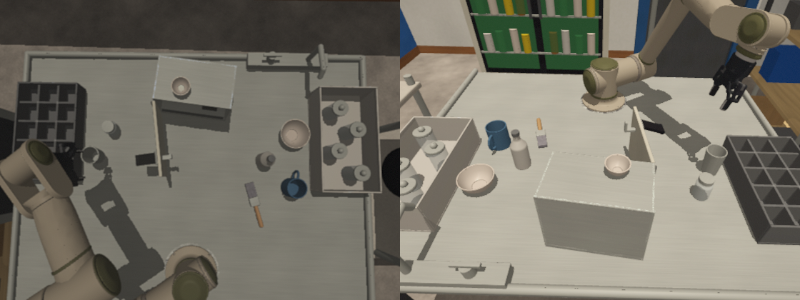

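```bash
python3 -c "
from h import *
print(env.close_job())"
```

```text
the job is handed in; nothing more can be done
None
```

The cabinet door is standing open at about 76–78°, past the 65° asked, and the robot is clear of it. I handed the job in at about 14 s of the 72 s allowed; it reports no verdict.

- **Lifting:** I pinched the paddle with 20 N and lifted it in steps of 0.02 rad until the rubber stop showed as a rise in force. That was at a lift of about 0.28 rad, where the paddle's own pull is about 4.5 N. I then backed off until it rested lightly.
- **Opening:** I held the paddle up while pulling the door free; the pull force stayed under about 2 N. I swung the door to about 1.33 rad at roughly 0.4 rad/s, lowered the paddle, let go and backed away.
- **Last checks:** The wrist force was about zero. In the last top and scene pictures the door stands open at about 78°, and by eye the other items are where they were.

**Unexplained force:** While I was backing off the stop, the force at the grip stayed at 9–10 N for about 0.4 s before dropping to 5 N. I never found out why. I put the extra load on the pawl at roughly 9–10 N, under the 15 N limit, but that assumes a pawl lever length I couldn't measure.

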